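Uncouple the hitch tongue and hold it up off the ball

TASK

On the hitch jig, pull the orange latch grip sideways, away from the blue coupler, against its spring, and while it is out lift the hinged tongue until the coupler stands about 70 mm above its coupled position, clear of the ball. The grip is brittle plastic, so pinch it gently (about 15 N, never above 30 N), do not force the tongue up past a closed latch, and leave the other things on the bench where they lie. Finish while still holding the tongue up by hand, steady: do not put it down, prop it or let go.

Things in the scene. Friction and masses are not known exactly. Their poses are not given: they have to be found in the camera images.
- jig: Fixed hitch jig: aluminium plate 330 x 120 x 12 mm, a steel ball 50 mm wide on a neck 24 mm wide, a grey clevis. Origin on the bench surface right below the ball's centre (ball's centre 75 mm up); x points from the ball to the clevis, y to the side on which the latch grip sits, z up. Hinge pin of the tongue in the clevis: at x = 200 mm, y = 0, z = 75 mm, along y. The plate spans x -80 to +250 mm, y -60 to +60 mm
- tongue (a joint): Angle of the blue tongue (40 mm square tube, 0.6 to 0.9 kg with its coupler) about the hinge pin, rad: 0 = level, coupler seated on the ball; it grows as the coupler end rises (0.36 rad = 70 mm up at the coupler), stop at 0.7. Nearly free hinge: falls back by its weight when let go (4 to 6 N to lift at the coupler)
- coupler_top (a point): Middle of the coupler's flat top, right above the ball, 108 mm above the bench when seated. The coupler is a blue hood 90 mm long, 68 mm wide (y -34 to +34 mm of the jig), reaching from 47 mm to 108 mm above the bench
- latch (a joint): How far the latch is pulled out, m: 0 = shut, its bolt under the ball; it slides along jig +y; the bolt is free of the ball beyond 0.008, stop at 0.022. A spring draws it back: 4 N when shut, 7 N at 0.015
- latch_grip (a point): Where to pinch the orange latch grip, an upright plate 12 mm thick (jig y), 30 mm wide (jig x), 66 mm tall, 46 to 112 mm above the bench when the tongue is down. The point is on its centre plane, 93 mm up, 19 mm below its top; latch shut, it is at jig x = 0, y = 80 mm. It is carried by the tongue and turns with it: lifting it lifts the tongue. Axes: y = pull direction
- latch_stem (a point): Middle of the 10 mm thick stem that joins coupler and latch grip, 54 mm above the bench, at jig x = 0, y = 54 mm with the latch shut. It bridges a 40 mm gap between the coupler's side and the grip plate, in which a finger fits from above: stem top 59 mm above the bench, and a 20 mm thick sleeve on the 14 mm next to the coupler, top 64 mm
- spare_ball: Loose spare steel hitch ball standing on its foot, 50 mm wide, 82 mm tall; origin under its centre. Leave alone
- grease_jar: Loose amber jar with black cap, 66 mm wide, 75 mm tall; origin under its centre. Leave alone
- wrench: Loose wrench, 190 mm long, lying along its x; origin at its middle, on the bench. Leave alone
- brush: Loose brush, 200 mm long, lying along its x; origin at its middle, on the bench. Leave alone
- grinding_wheel: Loose grey grinding wheel lying flat, 100 mm across, 20 mm thick; origin under its centre. Leave alone
- angle_offcut: Loose steel angle offcut, 90 x 40 x 40 mm; origin under its centre. Leave alone

How it is judged:
By the outcome, as a careful person would: the job done as asked, in the order asked, and still so for the second after the job is handed in, while the arm keeps its last pose, push and grip.
It also fails if it takes over 32 s, if anything falls off the work surface, if the arm or the gripper's body presses on something with over 40 N, if the wrist force passes 120 N, or if a joint passes its speed limit or range.

ROBOT

A 6-joint arm with a two-finger parallel gripper is mounted at the origin on the work surface. World frame = base frame: x ahead of the robot, y to its left, z up, the work surface at z = 0. Lengths are in m, angles in rad, forces in N, time in s.
With the tool pointing down it reaches from about 0.25 to 0.775 m from the base axis. Payload 4 kg.
Tool frame: the origin (TCP) lies between the finger pads; the fingertips stand 19 mm ahead of it and the grasp point (between the pads) is the TCP; z points along the fingers, x is the direction in which the jaws open and shut, and the axes are right-handed (so a half turn about z gives the same grasp; the last joint's range is limited). The gripper opens to 85 mm and grips with 20 to 120 N. Pads are 22 mm wide; open, the fingers measure 114 mm over their backs; the gripper's body (76 mm by 85 mm) begins 54 mm behind the grasp point. The pads swing forward as they close: fully open they stand 13 mm farther back than shut.
Start: joints at [-1.367, 0.087, 1.371, -0, 1.684, -0.103], TCP at [0.166, -0.524, 0.25] pointing down, gripper open.
Joint ranges: [-3.1, 3.1], [-0.76, 2.03], [0.27, 2.55], [-1.08, 4.22], [0.17, 2.65], [-2.57, 2.57]. Speed limits (rad/s): [2.79, 2.79, 3.14, 3.14, 3.14, 3.14].

INTERFACE

Orientations are given as a unit quaternion [x, y, z, w].
In Python, from station import state, cams, job_done gives the robot as it stands.
- The arm moves only by the tool move_arm, never from a script. Its argument "commands" is a list of rows, each an object of numbers: "ax", "ay", "az": the turn, a rotation vector about the tool's x, y, z in rad; "tx", "ty", "tz": the shift along the tool's x, y, z in mm; "fingers": the closure in counts, from 0 (fully open) to 255 (shut). A call has 1 to 5 rows; each row shifts and turns the commanded pose from where the row before left it, along the tool's axes as they then stand; what a row does not reach is not made up. A row lasts 1/10 s, in which the tool goes at most 50 mm and 8.59 degrees, less where a joint would pass 70% of its speed; a pose out of reach is approached as far as the arm can. A call with a gripper value outside its range is refused whole. The fingers move at their own pace and stop on an object; "newtons" is the grip in N (left out, the last holds). Time passes only in rows, so rows that do not move let the fingers close. It gives the time, the measured TCP pose, the force and the opening at its end, in the units of the state.
- state(): the state, without advancing time (a new reading comes with each control period).
- cams.capture(name): name is "scene" or "top"; returns (picture, depth): 384x512x3 uint8, red, green, blue; 384x512 float32, m along the optical axis (not along the pixel's ray), 0 where there is no reading.
- cams.get_calibration(name): a dict with "intrinsics" (3x3 intrinsics, pixels), "k1" (the pictures are not rectified: a ray, as slopes to the right and down, at radius r is drawn at 1 + k1 r^2 times it, then the intrinsics apply), "R" (3x3) and "t" (3): a world point X has camera coordinates R X + t. Camera axes: x right, y down, z forward; pixel columns grow to the right and rows downward; lengths in m; the calibration is good to about 2 mm. A picture is of the moment at which its call begins. get_calibration takes no time and is no camera call.
- job_done(): hands the job in, once; it reports no verdict.
The state is a dict: "time": time; "q": joint angles; "joint_velocities": joint speeds; "tau": joint torques, N m; "position": TCP position; "tool_rot": TCP orientation; "ft_force": force on the tool from outside, world axes, zero at the start; "ft_torque": the same for the moment, N m; "width": finger opening in m.
Only numpy, scipy, OpenCV 4.12 (cv2) and the standard library are available. Lean on these libraries where they do the work, as an engineer would, in place of code of your own. Each camera call takes 0.05 s, during which the arm holds its last target.

## Working session

There is one attempt and no reset: what is moved stays moved. The work goes in short steps, Python scripts to look and compute and a tool call to move; the robot and the scene stay as the last step left them, time stands still between calls to the robot, and variables do not carry over. Pictures are saved under pics/ and viewed, and the job is handed in when it is done.

Besides the shell and the picture viewer there is one more tool, called as name(argument=value, ...), one argument or row to a line, values as JSON. move_arm: Moves the arm, as the interface text tells. Its arguments: {"type":"object","properties":{"commands":{"type":"array","items":{"type":"object","properties":{"ax":{"type":"number"},"ay":{"type":"number"},"az":{"type":"number"},"tx":{"type":"number"},"ty":{"type":"number"},"tz":{"type":"number"},"fingers":{"type":"number"}}}},"newtons":{"type":"number"}},"required":["commands"]}

```bash
mkdir -p pics; ls; python3 - <<'E'
from station import state,cams
import cv2,numpy as np
s=state();print(s)
for n in("scene","top"):
    p,d=cams.capture(n);cv2.imwrite(f"pics/{n}0.png",p[:,:,::-1]);np.savez(f"pics/{n}0.npz",p=p,d=d)
    print(n,cams.get_calibration(n))
E
```

```text
pics
{'time': 0.0, 'q': array([-1.36705065e+00,  8.79688857e-02,  1.37228812e+00,  3.70202077e-06,
        1.68362587e+00, -1.03121245e-01]), 'joint_velocities': array([1.24640033e-03, 1.30579734e-03, 3.94357549e-04, 1.20619357e-03,
       2.15533997e-05, 3.06411456e-04]), 'tau': array([-2.05197707e-04, -3.51864052e+01, -3.13274574e+01, -7.74012142e-05,
        1.07197111e-02, -5.72923575e-07]), 'position': array([ 0.16602984, -0.52384617,  0.24911433]), 'tool_rot': array([ 8.06868048e-01, -5.90730600e-01, -8.48179509e-04, -7.69334756e-04]), 'ft_force': array([-0.61069313, -0.5405635 ,  0.44653163]), 'ft_torque': array([ 0.05900386, -0.01976159, -0.02414652]), 'width': 0.08549580749525056}
scene {'intrinsics': array([[474.25057026,   0.        , 258.41972195],
       [  0.        , 474.25057026, 187.66309098],
       [  0.        ,   0.        ,   1.        ]]), 'k1': -0.15225811177401008, 'R': array([[ 0.11419158,  0.99323347,  0.02115552],
       [ 0.61417719, -0.05384182, -0.78732931],
       [-0.78086277,  0.10289962, -0.61616962]]), 't': array([-0.09827533, -0.29147352,  1.78433067])}
top {'intrinsics': array([[400.2703989,   0.       , 250.14539  ],
       [  0.       , 400.2703989, 193.3669856],
       [  0.       ,   0.       ,   1.       ]]), 'k1': -0.058233551196401855, 'R': array([[ 0.02004087, -0.9997364 ,  0.0112024 ],
       [-0.99722501, -0.02079153, -0.07148426],
       [ 0.07169834, -0.0097387 , -0.99737882]]), 't': array([0.02128653, 0.56472563, 1.27500298])}
```

View pics/scene0.png

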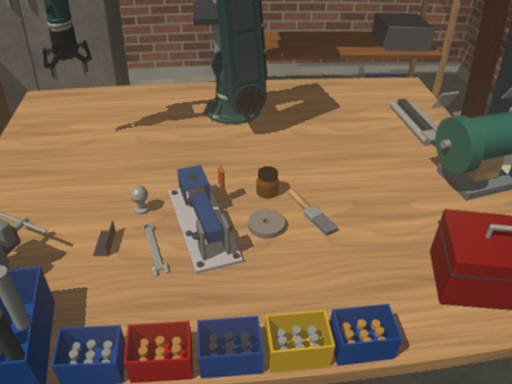

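View pics/top0.png

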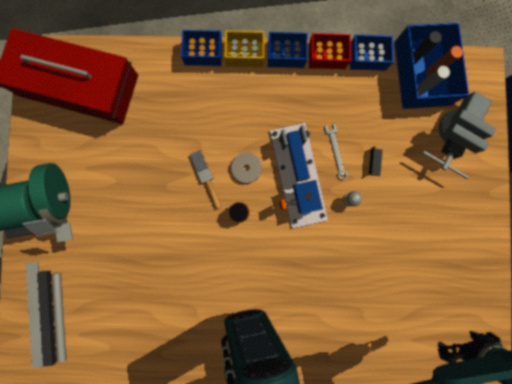

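The pictures show the jig with the coupler at top-view pixel (308,197), the orange grip at (284,204) and the clevis near (290,135). The jar is at (238,212), and the spare ball at (353,199) is on the far side. Next I'll measure the jig pose.

```bash
cat > h.py <<'E'
import numpy as np,cv2
from station import state,cams
def cal(n):
    c=cams.get_calibration(n);return c['intrinsics'],c['k1'],c['R'],c['t']
def slopes(n,uv):
    K,k1,R,t=cal(n)
    uv=np.asarray(uv,float).reshape(-1,1,2)
    return cv2.undistortPoints(uv,K,np.array([k1,0,0,0,0.]),criteria=(3,50,1e-10)).reshape(-1,2)
def ray(n,uv):
    K,k1,R,t=cal(n);s=slopes(n,uv)
    return -R.T@t, np.c_[s,np.ones(len(s))]@R
def onplane(n,uv,z):
    o,d=ray(n,uv);return o+d*((z-o[2])/d[:,2])[:,None]
def cloud(n,d,mask):
    K,k1,R,t=cal(n);v,u=np.nonzero(mask&(d>0));s=slopes(n,np.c_[u,v]);z=d[v,u]
    return (np.c_[s,np.ones(len(s))]*z[:,None]-t)@R, np.c_[u,v]
def proj(n,X):
    K,k1,R,t=cal(n);return cv2.projectPoints(np.asarray(X,float).reshape(-1,1,3),cv2.Rodrigues(R)[0],t,K,np.array([k1,0,0,0,0.]))[0].reshape(-1,2)
def masks(p):
    h=cv2.cvtColor(p,cv2.COLOR_RGB2HSV)
    return (cv2.inRange(h,(105,90,40),(125,255,255))>0),(cv2.inRange(h,(4,190,120),(14,255,255))>0)
E
python3 - <<'E'
from h import *
for n in("scene","top"):
    f=np.load(f"pics/{n}0.npz");p,d=f['p'],f['d']
    b,o=masks(p)
    roi=np.zeros(b.shape,bool)
    if n=="scene": roi[150:270,160:245]=1
    else: roi[115:235,260:335]=1
    b&=roi;o&=roi
    X,uv=cloud(n,d,b);print(n,len(X))
    top=X[:,2]>0.098
    T=X[top]
    print('coupler top pts',top.sum(),T.min(0),T.max(0),T.mean(0)); 
    h=np.float32(T[:,:2]*1000);print(cv2.minAreaRect(h))
    M=X[(X[:,2]>0.085)&(X[:,2]<.1)];
    if len(M): print('tube',len(M),cv2.minAreaRect(np.float32(M[:,:2]*1000)))
    Y,uv=cloud(n,d,o);print('orange',len(Y),Y.min(0),Y.max(0),Y.mean(0),uv.min(0),uv.max(0))
    h=cv2.cvtColor(p,cv2.COLOR_RGB2HSV);
    pl=(cv2.inRange(h,(0,0,140),(180,50,255))>0)&roi
    Z,_=cloud(n,d,pl);Z=Z[(Z[:,2]<.022)&(Z[:,2]>0.004)];print('plate',len(Z),cv2.minAreaRect(np.float32(Z[:,:2]*1000)))
    y0,x0=(110,150) if n=="scene" else (105,255)
    c=p[y0:y0+140,x0:x0+110];cv2.imwrite(f"pics/{n}0c.png",cv2.resize(c[:,:,::-1],None,fx=4,fy=4,interpolation=cv2.INTER_CUBIC))
E
```

```text
Traceback (most recent call last):
  File "h.py", line 15, in cloud
    K,k1,R,t=cal(n);v,u=np.nonzero(mask&(d>0));s=slopes(n,np.c_[u,v]);z=d[v,u]
                                                 ~~~~~~^^^^^^^^^^^^^^
  File "h.py", line 8, in slopes
    return cv2.undistortPoints(uv,K,np.array([k1,0,0,0,0.]),criteria=(3,50,1e-10)).reshape(-1,2)
           ~~~~~~~~~~~~~~~~~~~^^^^^^^^^^^^^^^^^^^^^^^^^^^^^^^^^^^^^^^^^^^^^^^^^^^^
cv2.error: OpenCV(4.12.0) :-1: error: (-5:Bad argument) in function 'undistortPoints'
> Overload resolution failed:
>  - undistortPoints() got an unexpected keyword argument 'criteria'
>  - undistortPoints() got an unexpected keyword argument 'criteria'
```

```bash
python3 -c "
import cv2,numpy as np
a=cv2.imread('pics/scene0c.png');b=cv2.imread('pics/top0c.png');c=np.hstack([a,b]);print(c.shape)
cv2.imwrite('pics/c0.png',cv2.resize(c,(798,508)))"
```

```text
(2,)[ WARN:0@0.017] global loadsave.cpp:275 findDecoder imread_('pics/scene0c.png'): can't open/read file: check file path/integrity
[ WARN:0@0.017] global loadsave.cpp:275 findDecoder imread_('pics/top0c.png'): can't open/read file: check file path/integrity
Traceback (most recent call last):
cv2.error: OpenCV(4.12.0) :-1: error: (-5:Bad argument) in function 'resize'
> Overload resolution failed:
>  - src data type = object is not supported
>  - Expected Ptr<cv::UMat> for argument 'src'
```

```bash
sed -i 's/cv2.undistortPoints(uv,K,np.array(\[k1,0,0,0,0.\]),criteria=(3,50,1e-10))/cv2.undistortPointsIter(uv,K,np.array([k1,0,0,0,0.]),np.eye(3),np.eye(3),(3,50,1e-10))/' h.py
cat > m0.py <<'E'
from h import *
im=[]
for n in("scene","top"):
    f=np.load(f"pics/{n}0.npz");p,d=f['p'],f['d']
    b,o=masks(p)
    roi=np.zeros(b.shape,bool)
    if n=="scene": roi[150:270,160:245]=1
    else: roi[115:235,260:335]=1
    b&=roi;o&=roi
    X,uv=cloud(n,d,b);print(n,len(X))
    top=X[:,2]>0.098
    T=X[top]
    print('coupler top pts',top.sum(),T.min(0),T.max(0),T.mean(0)); 
    h=np.float32(T[:,:2]*1000);print(cv2.minAreaRect(h))
    M=X[(X[:,2]>0.085)&(X[:,2]<.1)];
    if len(M): print('tube',len(M),cv2.minAreaRect(np.float32(M[:,:2]*1000)))
    Y,uv=cloud(n,d,o);print('orange',len(Y),Y.min(0),Y.max(0),Y.mean(0),uv.min(0),uv.max(0))
    h=cv2.cvtColor(p,cv2.COLOR_RGB2HSV);
    pl=(cv2.inRange(h,(0,0,140),(180,50,255))>0)&roi
    Z,_=cloud(n,d,pl);Z=Z[(Z[:,2]<.022)&(Z[:,2]>0.004)];print('plate',len(Z),cv2.minAreaRect(np.float32(Z[:,:2]*1000)))
    y0,x0=(140,150) if n=="scene" else (110,250)
    c=p[y0:y0+130,x0:x0+100];im.append(cv2.resize(c[:,:,::-1],None,fx=4,fy=4,interpolation=cv2.INTER_CUBIC))
cv2.imwrite('pics/c0.png',np.hstack(im))
E
python3 m0.py
```

```text
scene 961
coupler top pts 496 [ 0.50902993 -0.18204496  0.09800054] [ 0.75675642 -0.08820101  0.1144595 ] [ 0.58948406 -0.13867519  0.10739417]
((634.0601196289062, -127.4312744140625), (249.65086364746094, 63.92269515991211), 13.499536514282227)
tube 577 ((683.4846801757812, -115.29653930664062), (150.9454345703125, 37.21969985961914), 13.7244873046875)
orange 17 [ 0.52032091 -0.07313032  0.10794005] [ 0.543061   -0.06496525  0.11656879] [ 0.53278852 -0.0696999   0.11318907] [219 167] [222 172]
plate 1326 ((641.175537109375, -126.02050018310547), (203.47198486328125, 318.52276611328125), 86.93268585205078)
top 1272
coupler top pts 708 [ 0.50171768 -0.18116549  0.09800772] [ 0.75094597 -0.08227316  0.11647703] [ 0.57173332 -0.13597484  0.1077585 ]
((628.705322265625, -123.20806884765625), (249.6171112060547, 64.77879333496094), 13.407476425170898)
tube 596 ((631.131591796875, -117.46430206298828), (249.77735900878906, 46.822959899902344), 8.588693618774414)
orange 39 [ 5.15557958e-01 -7.48120151e-02 -2.35745060e-04] [ 0.54925526 -0.05946709  0.11805165] [ 0.5289805  -0.06672278  0.10860413] [281 199] [286 208]
plate 736 ((640.7044677734375, -170.2115936279297), (325.86431884765625, 210.23281860351562), 13.466486930847168)
```

View pics/c0.png

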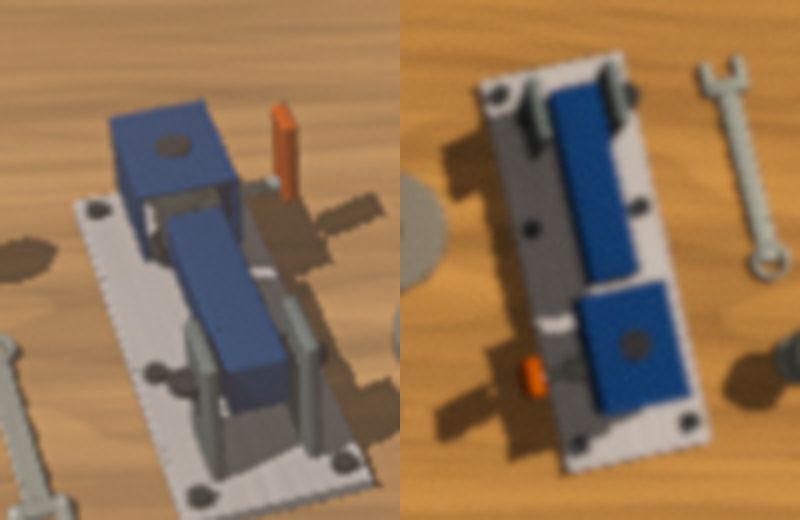

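The crop shows the coupler top with its dark centre spot near top-view pixel (308.5,196), the grip at (284,204), and the jig turned about 13.5 degrees. I'll refine the coupler and grip positions from both views.

```bash
cat > m1.py <<'E'
from h import *
res={}
for n in("scene","top"):
    f=np.load(f"pics/{n}0.npz");p,d=f['p'],f['d']
    b,o=masks(p)
    roi=np.zeros(b.shape,bool)
    if n=="scene": roi[150:270,160:245]=1
    else: roi[115:235,260:335]=1
    X,uv=cloud(n,d,b&roi)
    # coupler top: cap points 
    ang=np.radians(13.45);e=np.array([np.cos(ang),np.sin(ang)]);nrm=np.array([-e[1],e[0]])
    s=X[:,:2]@e
    T=X[(X[:,2]>.1)&(s<.56)]
    print(n,len(T),cv2.minAreaRect(np.float32(T[:,:2]*1000)),'z',np.median(T[:,2]))
    # outlines by rays onto z=.108
    U=uv[(X[:,2]>.1)&(s<.56)]
    P=onplane(n,U,.108);print(' ray rect',cv2.minAreaRect(np.float32(P[:,:2]*1000)), P.mean(0))
    h=cv2.cvtColor(p,cv2.COLOR_RGB2HSV)
    o=(cv2.inRange(h,(3,170,80),(13,255,255))>0)&roi
    v,u=np.nonzero(o);print(' orange px',len(u),u.mean(),v.mean(),u.min(),u.max(),v.min(),v.max(), 'dep',np.round(np.sort(cloud(n,d,o)[0][:,2]),3)[::6])
    Q=onplane(n,np.c_[u,v],.112);print(' on .112',Q.mean(0),cv2.minAreaRect(np.float32(Q[:,:2]*1000)))
    # dark spot
    dk=(p.max(2)<95)&roi
    lab=cv2.connectedComponentsWithStats(dk.astype(np.uint8))
    for i in range(1,lab[0]):
        if 8<lab[2][i,4]<80: print('  dark',lab[3][i],lab[2][i],onplane(n,[lab[3][i]],.108)[0])
E
python3 m1.py
```

```text
scene 377 ((556.2139892578125, -146.11981201171875), (89.53491973876953, 63.92269515991211), 13.499536514282227) z 0.11020223834994447
 ray rect ((552.9358520507812, -146.2901153564453), (86.0857162475586, 64.333984375), 13.44846248626709) [ 0.55633362 -0.14599999  0.108     ]
 orange px 85 220.6 176.31764705882352 218 223 166 189 dep [0.052 0.061 0.071 0.076 0.08  0.086 0.092 0.095 0.101 0.107 0.111 0.112
 0.113 0.115 0.118]
 on .112 [ 0.56202469 -0.07009604  0.112     ] ((566.1372680664062, -68.98037719726562), (13.126791954040527, 103.13787078857422), 89.87464141845703)
  dark [192.84444444 176.24444444] [189 174   9   6  45] [ 0.55029975 -0.14440839  0.108     ]
  dark [174.16666667 192.08333333] [172 191   5   3  12] [ 0.61468294 -0.19293935  0.108     ]
  dark [220.38461538 200.76923077] [216 200  10   3  13] [ 0.6601829  -0.07581219  0.108     ]
  dark [222.85714286 211.38095238] [220 208   7   7  21] [ 0.70150751 -0.07189061  0.108     ]
  dark [194.53947368 235.46052632] [187 231  14  13  76] [ 0.78079026 -0.14206167  0.108     ]
  dark [235.66666667 255.14285714] [234 253  
[... 577 characters left out ...]
n .112 [ 0.52803114 -0.06496048  0.112     ] ((526.6324462890625, -57.061012268066406), (34.87551498413086, 32.44551467895508), 12.1370267868042)
  dark [301.64788732 135.4084507 ] [299 127   7  18  71] [ 0.73880528 -0.12023493  0.108     ]
  dark [306.93333333 133.33333333] [306 131   3   6  15] [ 0.74565954 -0.13641039  0.108     ]
  dark [273.23529412 133.82352941] [270 132   7   4  17] [ 0.74162478 -0.03317618  0.108     ]
  dark [308.71428571 161.57142857] [307 160   5   4  14] [ 0.65853765 -0.14254523  0.108     ]
  dark [308.11594203 195.92753623] [304 192   9   9  69] [ 0.5537479 -0.1416645  0.108    ]
  dark [333.25 205.65] [332 201   3   9  20] [ 0.52586498 -0.21829298  0.108     ]
```

```bash
cat > go.py <<'E'
from h import *
from scipy.spatial.transform import Rotation as Ro
import sys
AZ=np.radians(13.45)
E=np.array([np.cos(AZ),np.sin(AZ),0]);N=np.array([-E[1],E[0],0]);Z=np.array([0,0,1.])
O=np.array([0.5525,-0.1425,0])
def jig(x,y,z): return O+E*x+N*y+Z*z
def rot(th=0):
    R=np.c_[-N,np.cross(-Z,-N),-Z]
    return Ro.from_rotvec(N*th)*Ro.from_matrix(R)
def delta(T,th=0):
    s=state();R=Ro.from_quat(s['tool_rot'])
    print('t',s['time'],'pos',s['position'].round(4),'q',s['q'].round(2),'F',s['ft_force'].round(2),'w',s['width'])
    L=(s['position']-O)
    print('jig pos mm',np.round([L@E*1e3,L@N*1e3,L[2]*1e3],1))
    dR=R.inv()*rot(th)
    print('rotvec tool',dR.as_rotvec().round(4))
    print('shift in current tool mm',(R.inv().apply(T-s['position'])*1e3).round(1),' in target frame',(rot(th).inv().apply(T-s['position'])*1e3).round(1))
E
python3 - <<'E'
from go import *
delta(jig(0,82,.2))
# jar, in jig frame
P=onplane("top",[[238,212]],.075)[0]-O;print(P@E,P@N)
E
```

```text
t 0.1 pos [ 0.166  -0.5239  0.2492] q [-1.37  0.09  1.37  0.    1.68 -0.1 ] F [-0.24 -0.72 -0.07] w 0.0854556086660868
jig pos mm [-464.6 -281.1  249.2]
rotvec tool [-0.0001  0.0021  0.0721]
shift in current tool mm [-82033.5  -6390.7    218.4]  in target frame [-8.22811e+04 -4.64600e+02  4.92000e+01]
3.079739399553158e-05 0.2181732894835088
```

move_arm(
  commands=[
    {"az": 0.072,"fingers": 144},
    {"tx": -28,"ty": -36},
    {"tx": -28,"ty": -36},
    {"tx": -28,"ty": -36},
    {"tx": -28,"ty": -36},
  ],
  newtons=20,
)

```text
invalid input at $.commands[0]: expected keys ax, ay, az, tx, ty, tz, fingers
```

move_arm(
  commands=[
    {"tx": -28,"ty": -36},
    {"tx": -28,"ty": -36},
    {"tx": -28,"ty": -36},
    {"tx": -28,"ty": -36},
    {"tx": -28,"ty": -36},
  ],
)

```text
invalid input at $.commands[0]: expected keys ax, ay, az, tx, ty, tz, fingers
```

```bash
python3 - <<'E'
from go import *
delta(jig(0,.082,.2))
E
```

```text
t 0.1 pos [ 0.166  -0.5239  0.2492] q [-1.37  0.09  1.37  0.    1.68 -0.1 ] F [-0.24 -0.72 -0.07] w 0.0854556086660868
jig pos mm [-464.6 -281.1  249.2]
rotvec tool [-0.0001  0.0021  0.0721]
shift in current tool mm [-328.5 -489.5   50. ]  in target frame [-363.1 -464.6   49.2]
```

All keys are required, so I'll include them.

move_arm(
  commands=[
    {"ax": 0,"ay": 0,"az": 0.072,"tx": 0,"ty": 0,"tz": 0,"fingers": 144},
    {"ax": 0,"ay": 0,"az": 0,"tx": -28,"ty": -36,"tz": 0,"fingers": 144},
    {"ax": 0,"ay": 0,"az": 0,"tx": -28,"ty": -36,"tz": 0,"fingers": 144},
    {"ax": 0,"ay": 0,"az": 0,"tx": -28,"ty": -36,"tz": 0,"fingers": 144},
    {"ax": 0,"ay": 0,"az": 0,"tx": -28,"ty": -36,"tz": 0,"fingers": 144},
  ],
  newtons=20,
)

```text
time: 0.6
position: [0.2807, -0.3803, 0.2497]
tool_rot: [0.785, -0.62, -0.0, -0.0]
ft_force: [0.9, -0.1, 0.4]
width: 0.0371
```

move_arm(
  commands=[
    {"ax": 0,"ay": 0,"az": 0,"tx": -28,"ty": -36,"tz": 0,"fingers": 144},
    {"ax": 0,"ay": 0,"az": 0,"tx": -28,"ty": -36,"tz": 0,"fingers": 144},
    {"ax": 0,"ay": 0,"az": 0,"tx": -28,"ty": -36,"tz": 0,"fingers": 144},
    {"ax": 0,"ay": 0,"az": 0,"tx": -28,"ty": -36,"tz": 0,"fingers": 144},
    {"ax": 0,"ay": 0,"az": 0,"tx": -28,"ty": -36,"tz": 0,"fingers": 144},
  ],
)

```text
time: 1.1
position: [0.4232, -0.2021, 0.2499]
tool_rot: [0.785, -0.619, -0.0, 0.0]
ft_force: [0.7, -0.5, 0.4]
width: 0.0373
```

```bash
python3 - <<'E'
from go import *
delta(jig(0,.082,.2))
E
```

```text
t 1.1 pos [ 0.4232 -0.2021  0.2499] q [-0.57 -0.09  1.55 -0.    1.68  0.77] F [ 0.68 -0.53  0.37] w 0.037310878330464294
jig pos mm [-139.6  -27.9  249.9]
rotvec tool [ 0.0003  0.0001 -0.    ]
shift in current tool mm [-109.9 -139.6   49.9]  in target frame [-109.9 -139.6   49.9]
```

move_arm(
  commands=[
    {"ax": 0,"ay": 0,"az": 0,"tx": -28,"ty": -35,"tz": 0,"fingers": 144},
    {"ax": 0,"ay": 0,"az": 0,"tx": -28,"ty": -35,"tz": 0,"fingers": 144},
    {"ax": 0,"ay": 0,"az": 0,"tx": -28,"ty": -35,"tz": 0,"fingers": 144},
    {"ax": 0,"ay": 0,"az": 0,"tx": -26,"ty": -35,"tz": 40,"fingers": 144},
    {"ax": 0,"ay": 0,"az": 0,"tx": 0,"ty": 0,"tz": 40,"fingers": 144},
  ],
)

```text
time: 1.6
position: [0.5321, -0.0661, 0.1772]
tool_rot: [0.787, -0.617, 0.002, -0.002]
ft_force: [-0.1, -0.7, -0.6]
width: 0.0374
```

```bash
cat > look.py <<'E'
from go import *
import sys
k=sys.argv[1];im=[]
for n in("scene","top"):
    p,d=cams.capture(n);np.savez(f"pics/{n}{k}.npz",p=p,d=d)
    y0,x0=(100,150) if n=="scene" else (120,240)
    im.append(cv2.resize(p[y0:y0+130,x0:x0+100,::-1],None,fx=4,fy=4,interpolation=cv2.INTER_CUBIC))
cv2.imwrite(f'pics/c{k}.png',np.hstack(im))
delta(jig(0,.082,.093))
E
python3 look.py 1
```

```text
t 1.7 pos [ 0.5247 -0.0674  0.1686] q [-0.23  0.08  1.54 -0.    1.54  1.1 ] F [-0.42 -0.53 -0.78] w 0.03714901238474433
jig pos mm [ -9.6  79.6 168.6]
rotvec tool [0.0146 0.0071 0.0024]
shift in current tool mm [ -1.9 -10.7  75.4]  in target frame [-2.4 -9.6 75.6]
```

View pics/c1.png

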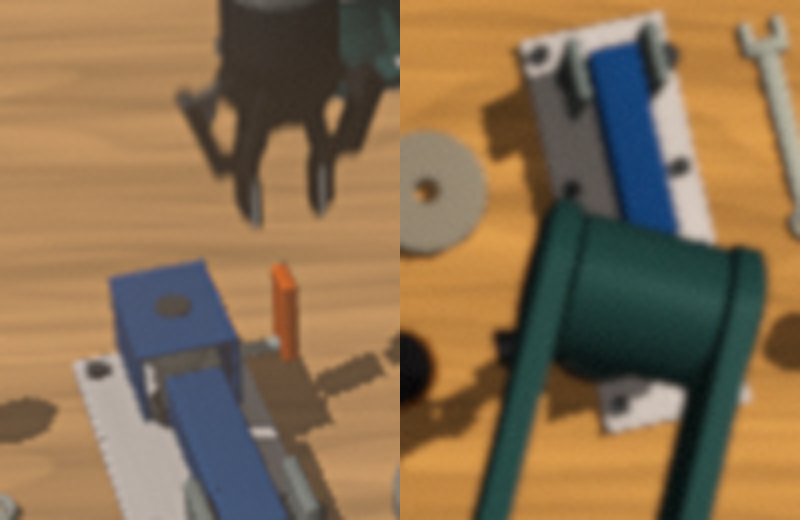

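The scene crop shows both fingertips at about (255,225) and (322,212), above the grip at (285,265). One row was cut short, which left the TCP 10 mm short in jig x with a small tilt. I'll correct that and come down part of the way.

move_arm(
  commands=[
    {"ax": 0.0146,"ay": 0.0071,"az": 0.0024,"tx": 0,"ty": 0,"tz": 0,"fingers": 144},
    {"ax": 0,"ay": 0,"az": 0,"tx": -2,"ty": -9.5,"tz": 0,"fingers": 144},
    {"ax": 0,"ay": 0,"az": 0,"tx": 0,"ty": 0,"tz": 28,"fingers": 144},
    {"ax": 0,"ay": 0,"az": 0,"tx": 0,"ty": 0,"tz": 0,"fingers": 144},
  ],
)

```text
time: 2.1
position: [0.5377, -0.0658, 0.1483]
tool_rot: [0.784, -0.621, 0.007, -0.003]
ft_force: [-0.3, 0.2, -0.7]
width: 0.0373
```

```bash
python3 look.py 2; python3 - <<'E'
from go import *
s=state();R=Ro.from_quat(s['tool_rot']).as_matrix();w=s['width']/2
for sx in(-1,1):print('tip',proj("scene",s['position']+R@[sx*w,0,.01]))
for x in(0,):
  for z in(.112,.06): print('grip ctr pred',proj("scene",jig(0,.08,z)))
E
```

```text
t 2.2 pos [ 0.5387 -0.066   0.1504] q [-0.23  0.1   1.56  0.    1.47  1.11] F [0.03 0.16 0.47] w 0.03760208786933063
jig pos mm [  4.4  77.6 150.4]
rotvec tool [-0.0165 -0.0081 -0.0033]
shift in current tool mm [-4.9  5.3 57.3]  in target frame [-4.4  4.4 57.4]
tip [[228.06615063 161.29889499]]
tip [[214.59253898 163.72253031]]
grip ctr pred [[222.04188141 169.96244619]]
grip ctr pred [[222.52036015 185.04102675]]
```

```bash
python3 - <<'E'
from h import *
p=np.load('pics/scene2.npz')['p'][130:210,170:260,::-1]
cv2.imwrite('pics/z2.png',cv2.resize(p,None,fx=7,fy=7,interpolation=cv2.INTER_CUBIC))
E
```

```text
(no output)
```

View pics/z2.png

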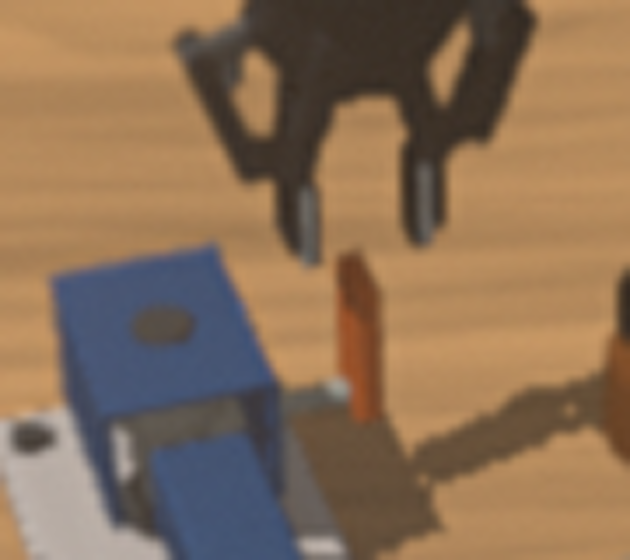

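The zoomed scene view shows the open fingertips straddling the grip's top edge. The pads are at zoomed (308,260) and (425,235), and the grip top is at (355,255). The pose readings have been changing between calls, so I'll let the arm settle before correcting.

move_arm(
  commands=[
    {"ax": 0,"ay": 0,"az": 0,"tx": 0,"ty": 0,"tz": 0,"fingers": 144},
    {"ax": 0,"ay": 0,"az": 0,"tx": 0,"ty": 0,"tz": 0,"fingers": 144},
  ],
)

```text
time: 2.4
position: [0.5389, -0.0659, 0.1506]
tool_rot: [0.784, -0.62, 0.009, -0.004]
ft_force: [-0.4, -0.0, -0.1]
width: 0.037
```

```bash
python3 - <<'E'
from go import *
delta(jig(0,.082,.093))
E
```

```text
t 2.4 pos [ 0.5389 -0.0659  0.1506] q [-0.23  0.1   1.56  0.    1.47  1.11] F [-0.4  -0.01 -0.09] w 0.03703620365553645
jig pos mm [  4.6  77.7 150.6]
rotvec tool [-0.0175 -0.0086 -0.0028]
shift in current tool mm [-4.8  5.7 57.4]  in target frame [-4.3  4.6 57.6]
```

```bash
python3 - <<'E'
from go import *
def z(uv): return ((uv+.5-[170,130])*7).round(0).tolist()
for y in(.074,.086):
  for x in(-.015,.015):
    for zz in(.112,.046): print('grip',y,x,zz,z(proj("scene",jig(x,y,zz))[0]))
for x,y in((.045,.034),(.045,-.034),(-.045,.034),(-.045,-.034)): print('coupler',x,y,z(proj("scene",jig(x,y,.108))[0]))
print('spot',z(proj("scene",jig(0,0,.108))[0]))
s=state();R=Ro.from_quat(s['tool_rot']).as_matrix();w=s['width']/2
for sx in(-1,1):
  for t in(.0,.019): print('finger inner tip',sx,z(proj("scene",s['position']+R@[sx*w,0,t])[0]))
d=np.load('pics/scene2.npz');p,dd=d['p'],d['d']
h=cv2.cvtColor(p,cv2.COLOR_RGB2HSV);o=(cv2.inRange(h,(3,170,80),(14,255,255))>0);o[:160]=0;o[195:]=0;o[:,:212]=0;o[:,230:]=0
X,uv=cloud("scene",dd,o);L=X-O;J=np.c_[L@E,L@N,L[:,2]]*1e3
ok=(J[:,2]>50)&(J[:,2]<125)
print(ok.sum(),np.median(J[ok],0),np.percentile(J[ok],[3,97],axis=0))
# fingers depth
X,uv=cloud("scene",dd,(p.max(2)<75));L=X-O;J=np.c_[L@E,L@N,L[:,2]]*1e3
ok=(J[:,2]>130)&(J[:,2]<165)&(abs(J[:,0])<40)&(abs(J[:,1]-80)<60)
print(ok.sum(),np.percentile(J[ok],[3,50,97],axis=0))
E
```

```text
grip 0.074 -0.015 0.112 [342.0, 265.0]
grip 0.074 -0.015 0.046 [347.0, 397.0]
grip 0.074 0.015 0.112 [364.0, 308.0]
grip 0.074 0.015 0.046 [368.0, 441.0]
grip 0.086 -0.015 0.112 [372.0, 259.0]
grip 0.086 -0.015 0.046 [376.0, 392.0]
grip 0.086 0.015 0.112 [394.0, 302.0]
grip 0.086 0.015 0.046 [397.0, 435.0]
coupler 0.045 0.034 [285.0, 381.0]
coupler 0.045 -0.034 [108.0, 416.0]
coupler -0.045 0.034 [225.0, 250.0]
coupler -0.045 -0.034 [57.0, 282.0]
spot [168.0, 330.0]
finger inner tip -1 [409.0, 201.0]
finger inner tip -1 [410.0, 242.0]
finger inner tip 1 [316.0, 218.0]
finger inner tip 1 [318.0, 259.0]
52 [ 5.46692166 73.21622783 82.64913725] [[ -7.41203519  70.93019534  53.63930519]
 [ 11.50310147  78.37542804 106.10977897]]
40 [[  2.63213326  45.68679736 139.74623112]
 [  9.4485027   96.11560252 152.36426497]
 [ 15.00003781 106.08757847 162.8373233 ]]
```

Projected finger positions match the scene view, so that view is good for relative alignment. In it the grip sits about 3 to 5 mm towards jig -y and 5 mm towards -x of my prediction, so I'll aim at jig (-3, 78).

move_arm(
  commands=[
    {"ax": -0.0175,"ay": -0.0085,"az": -0.003,"tx": 0,"ty": 0,"tz": 0,"fingers": 144},
    {"ax": 0,"ay": 0,"az": 0,"tx": -0.5,"ty": 7.5,"tz": 0,"fingers": 144},
    {"ax": 0,"ay": 0,"az": 0,"tx": 0,"ty": 0,"tz": 12,"fingers": 144},
    {"ax": 0,"ay": 0,"az": 0,"tx": 0,"ty": 0,"tz": 12,"fingers": 144},
    {"ax": 0,"ay": 0,"az": 0,"tx": 0,"ty": 0,"tz": 0,"fingers": 144},
  ],
)

```text
time: 2.9
position: [0.5286, -0.0663, 0.1213]
tool_rot: [0.785, -0.619, -0.004, 0.002]
ft_force: [-1.3, -0.0, -0.2]
width: 0.0369
```

```bash
cat > z.py <<'E'
from go import *
import sys
k=sys.argv[1]
p,d=cams.capture("scene");np.savez(f"pics/scene{k}.npz",p=p,d=d)
cv2.imwrite(f'pics/z{k}.png',cv2.resize(p[130:210,170:260,::-1],None,fx=7,fy=7,interpolation=cv2.INTER_CUBIC))
delta(jig(-.003,.078,.093))
E
python3 z.py 3
```

```text
t 2.95 pos [ 0.5292 -0.0664  0.1224] q [-0.23  0.12  1.6  -0.    1.44  1.1 ] F [-0.26 -0.27  0.57] w 0.036966235366706936
jig pos mm [ -4.9  79.4 122.4]
rotvec tool [0.0067 0.0032 0.0007]
shift in current tool mm [ 1.5 -2.1 29.4]  in target frame [ 1.4 -1.9 29.4]
```

View pics/z3.png

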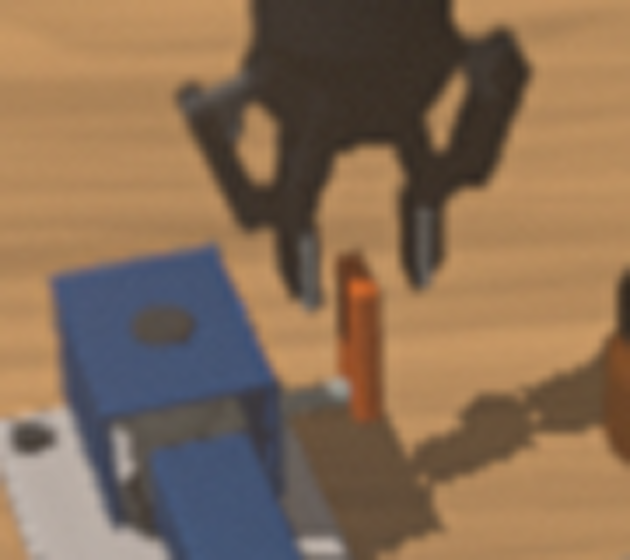

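The view shows the pads straddling the grip, with the left pad at zoomed x 318, the right at 412 and the grip centred near 358. I'll shift about 1.5 mm and come down to the pinch height.

move_arm(
  commands=[
    {"ax": 0,"ay": 0,"az": 0,"tx": 1,"ty": -1.5,"tz": 0,"fingers": 144},
    {"ax": 0,"ay": 0,"az": 0,"tx": 0,"ty": 0,"tz": 10,"fingers": 144},
    {"ax": 0,"ay": 0,"az": 0,"tx": 0,"ty": 0,"tz": 10,"fingers": 144},
    {"ax": 0,"ay": 0,"az": 0,"tx": 0,"ty": 0,"tz": 9,"fingers": 144},
    {"ax": 0,"ay": 0,"az": 0,"tx": 0,"ty": 0,"tz": 0,"fingers": 144},
  ],
)

```text
time: 3.45
position: [0.5307, -0.067, 0.0932]
tool_rot: [0.785, -0.619, -0.003, 0.002]
ft_force: [0.1, 0.6, -0.1]
width: 0.0376
```

```bash
python3 z.py 4
```

```text
t 3.5 pos [ 0.5313 -0.0671  0.0942] q [-0.23  0.14  1.63 -0.    1.38  1.1 ] F [-0.5   0.21  0.22] w 0.03671330589928497
jig pos mm [-3.1 78.2 94.2]
rotvec tool [0.0054 0.0025 0.0007]
shift in current tool mm [ 0.2 -0.1  1.2]  in target frame [ 0.2 -0.1  1.2]
```

View pics/z4.png

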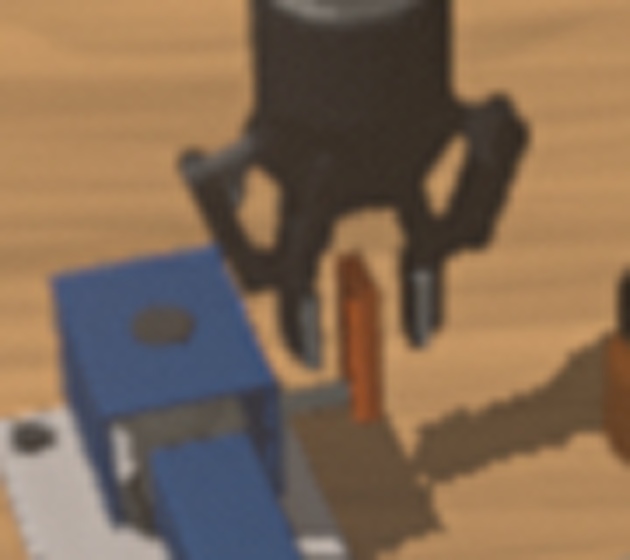

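Pads at zoomed x 320 and 410, with the grip upright between them at about 362, and no contact force. I'll close gently.

move_arm(
  commands=[
    {"ax": 0,"ay": 0,"az": 0,"tx": 0,"ty": 0,"tz": 0,"fingers": 195},
    {"ax": 0,"ay": 0,"az": 0,"tx": 0,"ty": 0,"tz": 0,"fingers": 205},
    {"ax": 0,"ay": 0,"az": 0,"tx": 0,"ty": 0,"tz": 0,"fingers": 212},
    {"ax": 0,"ay": 0,"az": 0,"tx": 0,"ty": 0,"tz": 0,"fingers": 219},
  ],
  newtons=20,
)

```text
time: 3.9
position: [0.5324, -0.0668, 0.0962]
tool_rot: [0.785, -0.619, -0.001, 0.0]
ft_force: [-0.2, 1.5, 2.4]
width: 0.0122
```

move_arm(
  commands=[
    {"ax": 0,"ay": 0,"az": 0,"tx": 0,"ty": 0,"tz": 0,"fingers": 226},
    {"ax": 0,"ay": 0,"az": 0,"tx": 0,"ty": 0,"tz": 0,"fingers": 240},
    {"ax": 0,"ay": 0,"az": 0,"tx": 0,"ty": 0,"tz": 0,"fingers": 240},
  ],
)

```text
time: 4.2
position: [0.5324, -0.0668, 0.0962]
tool_rot: [0.785, -0.619, -0.001, 0.0]
ft_force: [-1.4, 3.8, 3.4]
width: 0.0117
```

```bash
python3 z.py 5
```

```text
t 4.25 pos [ 0.5323 -0.0668  0.0962] q [-0.23  0.14  1.62  0.    1.38  1.1 ] F [-1.87  4.73  4.25] w 0.011401873431725601
jig pos mm [-2.  78.3 96.2]
rotvec tool [0.0021 0.0021 0.0009]
shift in current tool mm [0.3 1.  3.2]  in target frame [0.3 1.  3.2]
```

View pics/z5.png

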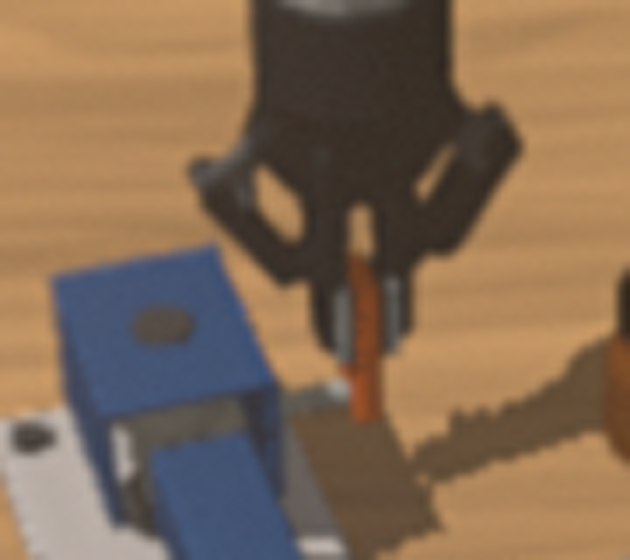

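The pads now pinch the grip (width 11.4 mm). About 5 N of side load shows the tool is slightly inboard. I'll pull outward in small rows.

move_arm(
  commands=[
    {"ax": 0,"ay": 0,"az": 0,"tx": -2,"ty": 0,"tz": 0,"fingers": 240},
    {"ax": 0,"ay": 0,"az": 0,"tx": -2,"ty": 0,"tz": 0,"fingers": 240},
    {"ax": 0,"ay": 0,"az": 0,"tx": -2,"ty": 0,"tz": 0,"fingers": 240},
    {"ax": 0,"ay": 0,"az": 0,"tx": 0,"ty": 0,"tz": 0,"fingers": 240},
  ],
)

```text
time: 4.65
position: [0.5313, -0.0625, 0.0962]
tool_rot: [0.785, -0.619, -0.0, 0.001]
ft_force: [2.4, -4.9, 3.3]
width: 0.0117
```

```bash
python3 - <<'E'
from go import *
delta(jig(0,.095,.093));F=state()['ft_force'];print(F@E,F@N,F[2])
E
```

```text
t 4.65 pos [ 0.5313 -0.0625  0.0962] q [-0.22  0.14  1.63 -0.    1.38  1.11] F [ 2.36 -4.87  3.28] w 0.011709395811169953
jig pos mm [-2.  82.7 96.2]
rotvec tool [ 0.0018 -0.0013  0.0004]
shift in current tool mm [-12.3  -2.    3.2]  in target frame [-12.3  -2.    3.2]
1.1590201475685986 -5.288819819090635 3.2762178055151097
```

move_arm(
  commands=[
    {"ax": 0,"ay": 0,"az": 0,"tx": -3,"ty": 0,"tz": 0,"fingers": 240},
    {"ax": 0,"ay": 0,"az": 0,"tx": -3,"ty": 0,"tz": 0,"fingers": 240},
    {"ax": 0,"ay": 0,"az": 0,"tx": -3,"ty": 0,"tz": 0,"fingers": 240},
    {"ax": 0,"ay": 0,"az": 0,"tx": -2,"ty": 0,"tz": 0,"fingers": 240},
    {"ax": 0,"ay": 0,"az": 0,"tx": 0,"ty": 0,"tz": 0,"fingers": 240},
  ],
)

```text
time: 5.15
position: [0.5288, -0.0522, 0.0962]
tool_rot: [0.785, -0.619, 0.0, 0.001]
ft_force: [1.8, -7.6, 2.7]
width: 0.0114
```

```bash
python3 z.py 6; python3 - <<'E'
from go import *
F=state()['ft_force'];print(F@E,F@N,F[2])
E
```

```text
t 5.2 pos [ 0.5289 -0.0523  0.0962] q [-0.2   0.13  1.64 -0.    1.38  1.13] F [ 1.28 -6.88  2.82] w 0.011767255116594348
jig pos mm [-2.  93.2 96.2]
rotvec tool [ 0.0018 -0.0024  0.0004]
shift in current tool mm [15.2  1.   3.2]  in target frame [15.2  1.   3.2]
-0.36087759677588893 -6.992062992837084 2.823710364287665
```

View pics/z6.png

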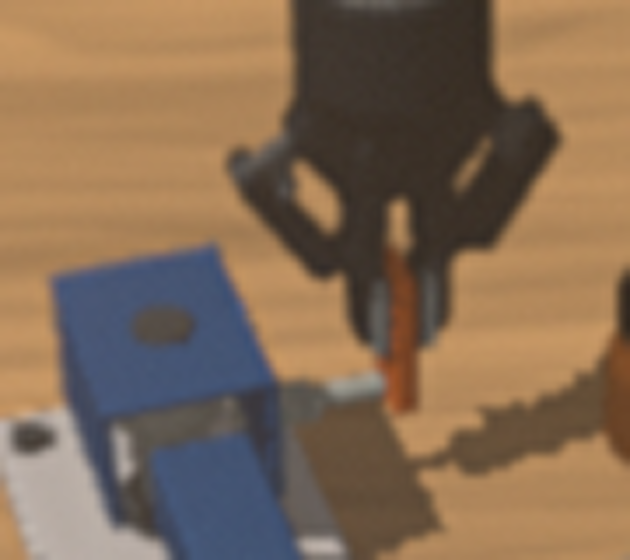

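The view shows the grip displaced about 38 zoomed pixels (15 mm) from the shut picture. The 7 N of spring force agrees. With the latch out, I'll start the lift along the hinge arc (0.02 rad per row, arc radius about 203 mm) and watch the force.

move_arm(
  commands=[
    {"ax": -0.02,"ay": 0,"az": 0,"tx": 0,"ty": -0.5,"tz": -4.0,"fingers": 240},
    {"ax": -0.02,"ay": 0,"az": 0,"tx": 0,"ty": -0.5,"tz": -4.0,"fingers": 240},
    {"ax": 0,"ay": 0,"az": 0,"tx": 0,"ty": 0,"tz": 0,"fingers": 240},
  ],
)

```text
time: 5.5
position: [0.5296, -0.0519, 0.1026]
tool_rot: [0.785, -0.619, -0.013, 0.018]
ft_force: [3.0, -6.1, -4.0]
width: 0.012
```

```bash
cat > arc.py <<'E'
from go import *
import sys
th=float(sys.argv[1]);H=jig(.2,0,.075)
# pinch point at theta 0 measured: jig(-2,93.2,96.2)
T=H+Ro.from_rotvec(N*th).apply(jig(-.002,.0932,.0962)-H)
delta(T,th);F=state()['ft_force'];print('F jig',F@E,F@N,F[2],'M',state()['ft_torque'])
E
python3 arc.py .04; python3 z.py 7
```

```text
t 5.5 pos [ 0.5296 -0.0519  0.1026] q [-0.19  0.15  1.6  -0.02  1.43  1.15] F [ 2.97 -6.08 -4.01] w 0.011977503220745696
jig pos mm [ -1.2  93.5 102.6]
rotvec tool [ 0.0039 -0.0012  0.0002]
shift in current tool mm [ 0.3 -0.1 -1.6]  in target frame [ 0.3 -0.1 -1.6]
F jig 1.4769148372090672 -6.601967685729565 -4.012363376182397 M [-0.9304263  -0.74356227  0.14749495]
t 5.55 pos [ 0.5296 -0.0518  0.1023] q [-0.19  0.15  1.6  -0.02  1.43  1.15] F [ 4.35 -5.96 -3.86] w 0.01156899763925477
jig pos mm [ -1.2  93.6 102.3]
rotvec tool [ 0.0436 -0.001   0.0003]
shift in current tool mm [15.5  1.4  9.4]  in target frame [15.6  1.8  9.3]
```

View pics/z7.png

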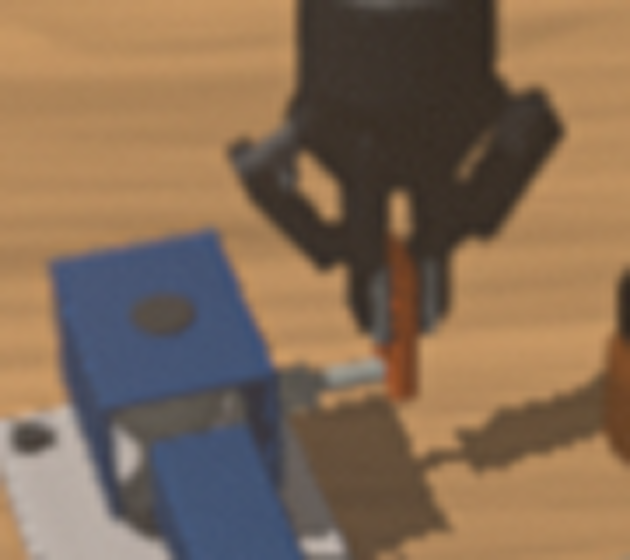

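The coupler spot rose from zoomed y 325 to 315 with only about a 5 N load, so the latch is free. I'll continue the arc.

move_arm(
  commands=[
    {"ax": -0.02,"ay": 0,"az": 0,"tx": 0,"ty": -0.5,"tz": -4.0,"fingers": 240},
    {"ax": -0.02,"ay": 0,"az": 0,"tx": 0,"ty": -0.5,"tz": -4.0,"fingers": 240},
    {"ax": -0.02,"ay": 0,"az": 0,"tx": 0,"ty": -0.5,"tz": -4.0,"fingers": 240},
    {"ax": -0.02,"ay": 0,"az": 0,"tx": 0,"ty": -0.5,"tz": -4.0,"fingers": 240},
    {"ax": -0.02,"ay": 0,"az": 0,"tx": 0,"ty": -0.5,"tz": -4.0,"fingers": 240},
  ],
)

```text
time: 6.05
position: [0.533, -0.0509, 0.1215]
tool_rot: [0.783, -0.618, -0.045, 0.057]
ft_force: [3.0, -5.9, -5.1]
width: 0.0117
```

```bash
python3 arc.py .14
```

```text
t 6.05 pos [ 0.533  -0.0509  0.1215] q [-0.17  0.21  1.5  -0.06  1.57  1.17] F [ 2.99 -5.89 -5.05] w 0.011719456709810326
jig pos mm [  2.3  93.6 121.5]
rotvec tool [ 0.0059 -0.0006  0.    ]
shift in current tool mm [ 0.4 -0.2 -2.8]  in target frame [ 0.4 -0.2 -2.8]
F jig 1.54009624906244 -6.420068484938615 -5.052395018888861 M [-0.94617879 -0.73598033  0.22252959]
```

move_arm(
  commands=[
    {"ax": -0.02,"ay": 0,"az": 0,"tx": 0,"ty": -0.5,"tz": -4.0,"fingers": 240},
    {"ax": -0.02,"ay": 0,"az": 0,"tx": 0,"ty": -0.5,"tz": -4.0,"fingers": 240},
    {"ax": -0.02,"ay": 0,"az": 0,"tx": 0,"ty": -0.5,"tz": -4.0,"fingers": 240},
    {"ax": -0.02,"ay": 0,"az": 0,"tx": 0,"ty": -0.5,"tz": -4.0,"fingers": 240},
    {"ax": -0.02,"ay": 0,"az": 0,"tx": 0,"ty": -0.5,"tz": -4.0,"fingers": 240},
  ],
)

```text
time: 6.55
position: [0.5385, -0.0496, 0.1404]
tool_rot: [0.779, -0.615, -0.076, 0.097]
ft_force: [1.8, -6.8, -3.7]
width: 0.0117
```

```bash
python3 arc.py .24
```

```text
t 6.55 pos [ 0.5385 -0.0496  0.1404] q [-0.15  0.27  1.39 -0.09  1.71  1.19] F [ 1.84 -6.82 -3.69] w 0.01174917551413905
jig pos mm [  7.9  93.6 140.4]
rotvec tool [ 0.0074 -0.0004 -0.0002]
shift in current tool mm [ 0.4 -0.1 -3.3]  in target frame [ 0.4 -0.1 -3.3]
F jig 0.20581111679331496 -7.062529071166649 -3.693065098620567 M [-1.0012215  -0.50647736  0.31576477]
```

move_arm(
  commands=[
    {"ax": -0.02,"ay": 0,"az": 0,"tx": 0,"ty": -0.5,"tz": -4.0,"fingers": 240},
    {"ax": -0.02,"ay": 0,"az": 0,"tx": 0,"ty": -0.5,"tz": -4.0,"fingers": 240},
    {"ax": -0.02,"ay": 0,"az": 0,"tx": 0,"ty": -0.5,"tz": -4.0,"fingers": 240},
    {"ax": -0.02,"ay": 0,"az": 0,"tx": 0,"ty": -0.5,"tz": -4.0,"fingers": 240},
    {"ax": -0.02,"ay": 0,"az": 0,"tx": 0,"ty": -0.5,"tz": -4.0,"fingers": 240},
  ],
)

```text
time: 7.05
position: [0.5459, -0.0479, 0.1589]
tool_rot: [0.773, -0.61, -0.107, 0.136]
ft_force: [-1.0, -7.3, -3.3]
width: 0.0116
```

move_arm(
  commands=[
    {"ax": -0.02,"ay": 0,"az": 0,"tx": 0,"ty": -0.5,"tz": -4.0,"fingers": 240},
    {"ax": 0,"ay": 0,"az": 0,"tx": 0,"ty": 0,"tz": 0,"fingers": 240},
    {"ax": 0,"ay": 0,"az": 0,"tx": 0,"ty": 0,"tz": 0,"fingers": 240},
  ],
)

```text
time: 7.35
position: [0.5475, -0.0476, 0.1624]
tool_rot: [0.772, -0.609, -0.114, 0.144]
ft_force: [-1.0, -7.3, -3.0]
width: 0.0118
```

```bash
python3 arc.py .36; python3 z.py 8
```

```text
t 7.35 pos [ 0.5475 -0.0476  0.1624] q [-0.12  0.36  1.26 -0.13  1.87  1.2 ] F [-0.98 -7.25 -2.97] w 0.01181242444072737
jig pos mm [ 17.2  93.5 162.4]
rotvec tool [ 0.0087  0.     -0.0005]
shift in current tool mm [ 0.3  0.2 -3.8]  in target frame [ 0.3  0.2 -3.8]
F jig -2.6423980890774676 -6.82283405953577 -2.972478432361752 M [-0.97115679 -0.25119296  0.51862355]
t 7.4 pos [ 0.5475 -0.0476  0.1624] q [-0.12  0.36  1.26 -0.13  1.87  1.2 ] F [-0.97 -7.79 -4.01] w 0.012117184574442063
jig pos mm [ 17.2  93.5 162.4]
rotvec tool [ 3.686e-01 -1.000e-04 -5.000e-04]
shift in current tool mm [15.5 -6.1 72. ]  in target frame [15.5 20.2 69.4]
```

View pics/z8.png

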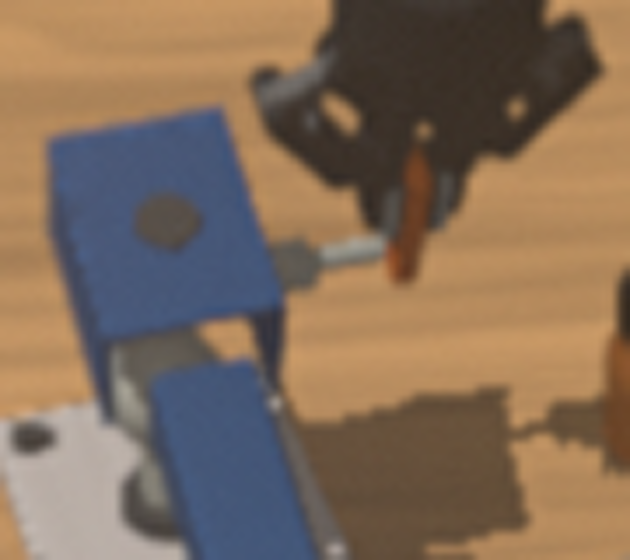

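The coupler is lifted and the ball is visible beneath it, with the spot at zoomed (168,220). The tool rise of 66 mm is about 4 mm short. I'll check the tongue angle from the spot in the image.

```bash
cat > ang.py <<'E'
from go import *
import sys
def spot(k):
    p=np.load(f"pics/scene{k}.npz")['p'];m=(p.max(2)<95);m[:,:184]=0;m[:,204:]=0;m[:155]=0;m[182:]=0
    l=cv2.connectedComponentsWithStats(m.astype(np.uint8))
    i=1+np.argmax([a if 25<a<90 else 0 for a in l[2][1:,4]]);return l[3][i],l[2][i,4]
H=jig(.2,0,.075)
def pr(th): return proj("scene",H+Ro.from_rotvec(N*th).apply(jig(0,0,.108)-H))[0]
s0,_=spot(4);off=s0-pr(0);print('shut spot',s0,'off',off)
for k in sys.argv[1:]:
    s,a=spot(k);ths=np.linspace(0,.6,601);e=[np.linalg.norm(pr(t)+off-s) for t in ths];i=np.argmin(e)
    th=ths[i];dz=(Ro.from_rotvec(N*th).apply(jig(0,0,.108)-H)-(jig(0,0,.108)-H))[2];print(k,s,a,'theta',th,e[i],'rise mm',dz*1e3)
E
python3 ang.py 6 7 8
```

```text
shut spot [201.         159.88333333] off [  7.44046998 -16.81089852]
6 [192.9047619  176.04761905] 42 theta 0.0 18.078080995273126 rise mm 0.0
7 [192.91111111 174.46666667] 45 theta 0.0 16.676442503360896 rise mm 0.0
8 [193.52459016 161.19672131] 61 theta 0.0 7.589910420965071 rise mm 0.0
```

```bash
sed -i 's/spot(4)/spot(6)/' ang.py; python3 ang.py 7 8
```

```text
shut spot [192.9047619  176.04761905] off [-0.65476811 -0.64661281]
7 [192.91111111 174.46666667] 45 theta 0.03 0.05273827853050518 rise mm 5.98425115421572Traceback (most recent call last):
  File "ang.py", line 11, in <module>
    s,a=spot(k);ths=np.linspace(0,.6,601);e=[np.linalg.norm(pr(t)+off-s) for t in ths];i=np.argmin(e)
                                                            ~~^^^
  File "ang.py", line 8, in pr
    def pr(th): return proj("scene",H+Ro.from_rotvec(N*th).apply(jig(0,0,.108)-H))[0]
                       ~~~~^^^^^^^^^^^^^^^^^^^^^^^^^^^^^^^^^^^^^^^^^^^^^^^^^^^^^^^
  File "h.py", line 18, in proj
    K,k1,R,t=cal(n);return cv2.projectPoints(np.asarray(X,float).reshape(-1,1,3),cv2.Rodrigues(R)[0],t,K,np.array([k1,0,0,0,0.]))[0].reshape(-1,2)
             ~~~^^^
  File "h.py", line 4, in cal
    c=cams.get_calibration(n);return c['intrinsics'],c['k1'],c['R'],c['t']
ValueError: time passes only in moves, steps and waits
```

move_arm(
  commands=[
    {"ax": -0.018,"ay": 0,"az": 0,"tx": 0,"ty": -0.5,"tz": -3.8,"fingers": 240},
    {"ax": 0,"ay": 0,"az": 0,"tx": 0,"ty": 0,"tz": 0,"fingers": 240},
    {"ax": 0,"ay": 0,"az": 0,"tx": 0,"ty": 0,"tz": 0,"fingers": 240},
  ],
)

```text
time: 7.7
position: [0.5492, -0.0472, 0.1657]
tool_rot: [0.77, -0.608, -0.119, 0.151]
ft_force: [-0.9, -7.0, -3.1]
width: 0.0117
```

```bash
python3 arc.py .36; python3 look.py 9; python3 ang.py 7 8 9
```

```text
t 7.7 pos [ 0.5492 -0.0472  0.1657] q [-0.12  0.37  1.24 -0.14  1.89  1.2 ] F [-0.95 -7.05 -3.08] w 0.011728106959115215
jig pos mm [ 18.9  93.5 165.7]
rotvec tool [ 0.0271  0.0001 -0.0006]
shift in current tool mm [ 0.3  0.6 -0. ]  in target frame [ 0.3  0.6 -0.1]
F jig -2.5595632011307643 -6.632792573090823 -3.0773842798364814 M [-1.04835616 -0.19927606  0.44650965]
t 7.8 pos [ 0.5491 -0.0472  0.1658] q [-0.12  0.37  1.24 -0.14  1.89  1.2 ] F [-0.85 -8.14 -3.12] w 0.01194342792885861
jig pos mm [ 18.9  93.5 165.8]
rotvec tool [ 0.3869 -0.     -0.0006]
shift in current tool mm [ 11.5 -10.   74.5]  in target frame [11.5 18.9 72.8]
shut spot [192.9047619  176.04761905] off [-0.65476811 -0.64661281]
7 [192.91111111 174.46666667] 45 theta 0.03 0.05273827853050518 rise mm 5.98425115421572
8 [193.52459016 161.19672131] 61 theta 0.33 0.14013819124080318 rise mm 63.02800301541046
9 [193.61666667 160.58333333] 60 theta 0.34700000000000003 0.14875130571378425 rise mm 66.04873696025975
```

View pics/c9.png

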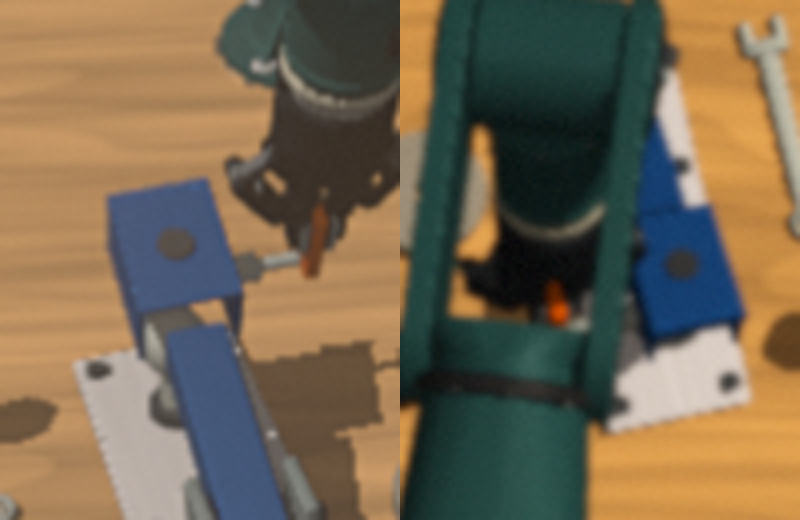

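The tool rise says 69.6 mm and the spot says about 66 mm. I'll cross-check with the tilt and height of the coupler's flat top in the depth images I already have.

```bash
python3 - <<'E'
from go import *
def plane(n,k,box):
    f=np.load(f"pics/{n}{k}.npz");p,d=f['p'],f['d'];b,_=masks(p);m=np.zeros(b.shape,bool);y0,y1,x0,x1=box;m[y0:y1,x0:x1]=1
    X,uv=cloud(n,d,b&m);L=X-O;J=np.c_[L@E,L@N,L[:,2]]
    for _ in range(4):
        A=np.c_[J,np.ones(len(J))][:,[0,1,3]];c=np.linalg.lstsq(A,J[:,2],rcond=None)[0];r=abs(A@c-J[:,2]);J=J[r<max(.004,1.5*np.median(r))]
    print(n,k,len(J),'slope x',c[0],'theta',-np.arctan(c[0]),'mean',J.mean(0).round(4),'z at x=0',c[2], 'z on spot arc x', c[0]*(.2-.2*np.cos(.36)+.033*np.sin(.36))+c[2])
plane("scene",0,(172,185,182,206))
plane("scene",8,(150,172,180,206)); plane("scene",9,(148,172,180,206))
plane("top",0,(185,208,299,318)); plane("top",9,(175,200,302,322))
E
```

```text
scene 0 224 slope x 0.007941741873648428 theta -0.007941574914733823 mean [ 0.0119 -0.0036  0.1101] z at x=0 0.10993363646724874 z on spot arc x 0.11012777778714537
scene 8 433 slope x -0.3584246033651161 theta 0.3441602309225871 mean [ 0.0205 -0.0043  0.1758] z at x=0 0.18315743119482003 z on spot arc x 0.1743954962581506
scene 9 466 slope x -0.38033134909700334 theta 0.36343651766643126 mean [ 0.0214 -0.004   0.1792] z at x=0 0.18729468174549943 z on spot arc x 0.1779972214041149
top 0 359 slope x -0.005544396630247187 theta 0.005544339819093617 mean [0.0013 0.0012 0.1092] z at x=0 0.10925903560008486 z on spot arc x 0.10912349902675474
top 9 401 slope x -0.39284583261031136 theta 0.37432381792178526 mean [ 0.0208 -0.0019  0.179 ] z at x=0 0.1871703856168674 z on spot arc x 0.17756700015404825
```

The depth planes give a rise of 68 to 68.5 mm and a tilt of 0.36 to 0.37 rad. I'll nudge up 1.5 mm, then hold steady.

move_arm(
  commands=[
    {"ax": -0.007,"ay": 0,"az": 0,"tx": 0,"ty": 0,"tz": -1.5,"fingers": 240},
    {"ax": 0,"ay": 0,"az": 0,"tx": 0,"ty": 0,"tz": 0,"fingers": 240},
    {"ax": 0,"ay": 0,"az": 0,"tx": 0,"ty": 0,"tz": 0,"fingers": 240},
    {"ax": 0,"ay": 0,"az": 0,"tx": 0,"ty": 0,"tz": 0,"fingers": 240},
    {"ax": 0,"ay": 0,"az": 0,"tx": 0,"ty": 0,"tz": 0,"fingers": 240},
  ],
)

```text
time: 8.3
position: [0.5498, -0.047, 0.1671]
tool_rot: [0.77, -0.608, -0.121, 0.153]
ft_force: [-0.6, -8.0, -4.3]
width: 0.0117
```

```bash
python3 arc.py .36; python3 look.py 10; python3 ang.py 9 10; python3 - <<'E'
from h import *
p=np.load('pics/scene10.npz')['p'];cv2.imwrite('pics/s10.png',p[:,:,::-1])
E
```

```text
t 8.3 pos [ 0.5498 -0.047   0.1671] q [-0.12  0.38  1.23 -0.14  1.9   1.2 ] F [-0.64 -7.96 -4.31] w 0.011744585334679827
jig pos mm [ 19.6  93.5 167.1]
rotvec tool [ 0.0335  0.0001 -0.0006]
shift in current tool mm [0.3 0.6 1.4]  in target frame [0.3 0.7 1.4]
F jig -2.477997947553529 -7.594248573717746 -4.314970642104593 M [-0.98264281 -0.2608742   0.53690014]
t 8.4 pos [ 0.5498 -0.047   0.1671] q [-0.12  0.38  1.23 -0.14  1.9   1.2 ] F [-0.98 -7.21 -2.92] w 0.011627239903289779
jig pos mm [ 19.6  93.5 167.1]
rotvec tool [ 0.3935 -0.     -0.0006]
shift in current tool mm [ 11.5 -10.3  75.9]  in target frame [11.5 19.6 74.1]
shut spot [192.9047619  176.04761905] off [-0.65476811 -0.64661281]
9 [193.61666667 160.58333333] 60 theta 0.34700000000000003 0.14875130571378425 rise mm 66.04873696025975
10 [193.57142857 160.41269841] 63 theta 0.35100000000000003 0.0797227421003781 rise mm 66.7553701111244
```

View pics/s10.png

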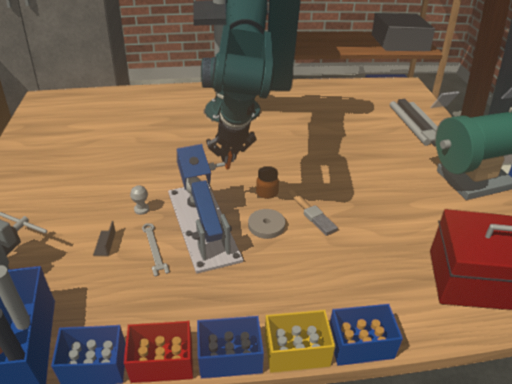

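The scene view shows the coupler held up at (193,160) with the grip pinched at (228,160). The jar (267,182), spare ball (140,198), wheel, brush, wrench and offcut are where they started. The pose has been steady for 0.4 s, so I'm handing in.

```bash
python3 - <<'E'
from station import state,job_done
print(job_done());s=state();print(s['time'],s['position'],s['width'])
E
```

```text
the job is handed in; nothing more can be done
None
the job is handed in; nothing more can be done
```

I pinched the orange latch grip with the 20 N minimum grip setting and pulled it out about 15 mm. The spring read about 7 N, as expected at that travel. I then lifted the tongue along its hinge arc and handed the job in at 8.4 s, still holding it up.

**Height:** my last checks disagreed by a few millimetres about how far the coupler is raised:

| Check | Rise |
|---|---|
| Tool position | about 71 mm |
| Depth images, taken just before a final 1.5 mm nudge up | about 68–68.5 mm, so about 70 mm after it |
| Spot on the coupler top in the scene picture | about 67 mm |

**Forces:** the lift load was about 3–5 N, and nothing suggested the latch was caught. Just after pinching, the grip was pressed about 5 N inward until I started pulling. The pinch force itself can't be read, so I can only confirm the 20 N setting, which is above the 15 N you suggested but below the 30 N limit.

**Hold and bench:** the last readings were steady, with the pads at about 11.7 mm on the 12 mm grip. In the final picture the other things on the bench looked unmoved.

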